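Unlock the deposit strongbox and hold the latch drawn

TASK

Take the key with the round head and the winged bit out of the wooden key block, leaving the other two keys in their slots, and put it into the lock on the strongbox lid; the pins stick, so press gently and jiggle it, without forcing it, until its collar sits home on the lock face. Then turn it a quarter clockwise against the spring and keep hold of it there so that the latch stays drawn: finish while still gripping the turned key, and leave the mallet, bucket and dish where they are.

Things in the scene. Friction and masses are not known exactly. Their poses are not given: they have to be found in the camera images.
- key_bow (a point): The steel key to use, standing upright (z up) in any one of the block's three slots; this point is the centre of its round head, the place to grip. Head: flat disc 36 mm across, 10 mm thick along the key's x (grip across x), wide along y, a small dark hole near its top edge. The collar's underside is 30 mm below this point. 60 to 100 g. Lift 45 mm straight up to free it
- key_collar (a point): Centre of the underside of that key's collar (20 mm across, 5 mm high), which rests on the block's top (55 mm); axes as key_bow. Below it a 5 mm round stem, 40 mm long; its last 14 mm carry two flat wings, 20 mm over both along y, 5 mm thick along x, tapering to 12 mm over the last 6 mm. Either way round (half turn) fits the lock
- key: the same key; its origin is key_collar
- lock_mouth (a point): Keyhole centre at the lock's top face, 125 mm above the slab, z up along the lock's axis. Keyhole 22 mm long along y, 6.5 mm wide along x, in a countersink 6 mm deep that widens it 4 mm all round at the face. The key goes straight down, wings along y, until its collar's underside sits on this face (head centre then 30 mm above it)
- strongbox: Grey steel box 240 x 320 mm, fixed; origin under its centre, 60 mm behind the lock's axis; axes as lock_mouth. Lid 100 mm high; lock case on it 60 x 80 mm, 25 mm high. Sticky pins at the keyhole's ends grip the wings while the key's tip is 9 to 34 mm deep: 20 to 33 N to push straight, 8 to 15 N when jiggled 4 degrees either way in yaw; 45 N is too much. The key turns only within 2 mm of home
- lock_cylinder (a joint): Turn of the lock cylinder, in rad: 0 = in line with the keyhole (rest), grows clockwise from above, stop at 1.66. A spring (0.02 N m, rising to 0.05) turns it back when let go. The key has up to 0.1 of play either way in it, so turn the hand a little past the quarter, 1.6 to 1.7. The latch tongue is fully drawn from 1.3 on
- key_block: the wooden key block, fixed, 60 x 200 mm and 55 mm high, origin at the centre of its underside; three slots 68 mm apart along its y, 21.5 mm long along y and 6.5 mm wide along x, hold one key each
- padlock_key: another steel key in the block, with a small rectangular head (30 mm wide, 24 mm high, 10 mm thick, its top 37 mm above the block); origin at the underside of its collar
- valve_key: a dark steel valve key in the block, with a T-bar head (bar 56 mm long along y, 12 mm thick, its top 36 mm above the block); origin at the underside of its collar
- mallet: black rubber mallet lying on the slab, head 64 mm in diameter and 100 mm long, wooden handle about 270 mm; origin under the head
- dish: white ceramic dish, 170 mm across, 30 mm high; origin under its centre
- bucket: orange bucket, 260 mm across, 230 mm high; origin under its centre

How it is judged:
By the outcome, as a careful person would: the job done as asked, in the order asked, and still so for the second after the job is handed in, while the arm keeps its last pose, push and grip.
It also fails if it takes over 54 s, if anything falls off the work surface, if the arm or the gripper's body presses on something with over 40 N, if the wrist force passes 120 N, or if a joint passes its speed limit or range.

ROBOT

A 7-joint arm with a two-finger parallel gripper is mounted at the origin on the work surface. World frame = base frame: x ahead of the robot, y to its left, z up, the work surface at z = 0. Lengths are in m, angles in degrees, forces in N, time in s.
With the tool pointing down it reaches from about 0.425 to 0.875 m from the base axis. Payload 4.7 kg.
Tool frame: the origin (TCP) lies at the very end of the fingers, on their centre line; the grasp point (between the pads) lies 19 mm behind it (env.grip_point_offset is the distance from the TCP to the grasp point, in m); z points along the fingers, y is the line along which they close (so a half turn about z gives the same grasp; the last joint's range is limited). The gripper opens to 87 mm and grips with 3 to 60 N. Pads are 19 mm wide; open, the fingers measure 117 mm over their backs; the gripper's body (75 mm by 190 mm) begins 51 mm behind the grasp point.
Start: joints at [77.298, 18.392, -4.016, 83.108, 1.295, 78.541, -3.26], TCP at [0.152, -0.632, 0.223] pointing down, gripper open.
Joint ranges: [-163.93, 163.93], [-17.29, 119.83], [-79.2, 71.16], [3.27, 140.29], [-89.18, 269.18], [5.43, 117.66], [-154.24, 154.24]. Speed limits (degrees/s): [147.25, 147.25, 180, 180, 180, 180, 180].

INTERFACE

Orientations are given as [roll, pitch, yaw] about the fixed x, y, z axes, in that order (R = Rz(yaw) Ry(pitch) Rx(roll)).
In Python, from cell import env gives the robot as it stands.
- The arm moves only by the tool jog_arm, never from a script. Its argument "motion" is a list of rows, each an object of numbers: "x", "y", "z": the shift along the tool's x, y, z in cm; "ax", "ay", "az": the turn, a rotation vector about the tool's x, y, z in degrees. In form: [{"x": .., "y": .., "z": .., "ax": .., "ay": .., "az": ..}, ...]. A call has exactly 5 rows; each row shifts and turns the commanded pose from where the row before left it, along the tool's axes as they then stand; what a row does not reach is not made up. A row lasts 1/10 s, in which the tool goes at most 50 mm and 8.59 degrees, less where a joint would pass 70% of its speed; a pose out of reach is approached as far as the arm can. A call is refused whole if a number of a shift passes 5 or a number of a turn 8.59, either way. A call with a gripper value outside its range is refused whole. "claw" is the gripper command: -1 is shut, 1 is fully open, values between are in proportion, set as the call begins (left out, the last holds). The fingers move at their own pace and stop on an object; "squeeze" is the grip in N (left out, the last holds). Time passes only in rows, so rows that do not move let the fingers close, or fill a call up. It gives the time, the measured TCP pose, the force, the opening and the grip force at its end, in the units of the state.
- env.get_obs(): the state, without advancing time (a new reading comes with each control period).
- env.read_camera(name): name is "scene" or "top"; returns the picture (420x560x3 uint8, red, green, blue); there is no depth.
- env.camera_params(name): a dict with "fx", "fy", "cx", "cy" (pixels), "extrinsics" (4x4, takes a point from world to camera coordinates). Camera axes: x right, y up, looking along -z (the intrinsics and any distortion apply to the point x, -y, -z); pixel columns grow to the right and rows downward; lengths in m; the calibration is good to about 2 mm. A picture is of the moment at which its call begins. camera_params takes no time and is no camera call.
- env.sign_off(): hands the job in; it is judged then, once.
The state is a dict: "time_s": time; "qpos": joint angles; "joint_velocities": joint speeds; "effort": joint torques, N m; "tool_pos": TCP position; "tool_rot": TCP orientation; "force": force on the tool from outside, world axes, zero at the start; "wrist_torque": the same for the moment, N m; "grip_width": finger opening in m; "grasp_force": force on a finger pad.
Only numpy, scipy, OpenCV 4.12 (cv2) and the standard library are available. Lean on these libraries where they do the work, as an engineer would, in place of code of your own. Each camera call takes 0.05 s, during which the arm holds its last target. There are 200 camera calls.

## Working session

There is one attempt and no reset: what is moved stays moved. The work goes in short steps, Python scripts to look and compute and a tool call to move; the robot and the scene stay as the last step left them, time stands still between calls to the robot, and variables do not carry over. Pictures are saved under pics/ and viewed, at most 10 in all, crops included, and the job is handed in when it is done.

Besides the shell and the picture viewer there is one more tool, called after ">>>" in YAML: its name, and indented under it one key for each argument. jog_arm: Moves the arm, as the interface text tells. Its arguments: {"type":"object","properties":{"motion":{"type":"array"},"claw":{"type":"number"},"squeeze":{"type":"number"}},"required":["motion"]}

```bash
mkdir -p pics; ls
python3 - <<'E'
from cell import env
import cv2
for n in("scene","top"):
    p=env.camera_params(n); print(n,{k:(v if k!="extrinsics" else v.round(4).tolist()) for k,v in p.items()})
    cv2.imwrite(f"pics/{n}0.png",env.read_camera(n)[:,:,::-1])
print(env.get_obs(), env.grip_point_offset)
E
```

```text
pics
scene {'fx': 408.10366271701383, 'fy': 408.10366271701383, 'cx': 279.67961846224006, 'cy': 208.73712997985683, 'extrinsics': [[-0.6799, 0.733, 0.0218, 0.4423], [-0.4432, -0.4344, 0.7841, 0.09], [0.5842, 0.5234, 0.6203, -1.3322], [0.0, 0.0, 0.0, 1.0]]}
top {'fx': 443.63881112773896, 'fy': 443.63881112773896, 'cx': 270.39551698385725, 'cy': 205.91166409852235, 'extrinsics': [[0.0077, -1.0, -0.0049, -0.1011], [0.9906, 0.0069, 0.1366, -0.533], [-0.1366, -0.0059, 0.9906, -1.5002], [0.0, 0.0, 0.0, 1.0]]}
{'time_s': 0.1, 'qpos': array([77.29460927, 18.43631788, -4.01465916, 83.16705995,  1.29290565,
       78.54237884, -3.26194162]), 'joint_velocities': array([ 0.06413762, -0.00204776,  0.01085547, -0.06544044, -0.05950569,
        0.03927373,  0.01320937]), 'effort': array([-2.73965861e-04, -4.92572558e+01, -4.05804282e-01, -3.13399673e+01,
       -6.41330355e-02,  3.94756801e-02,  2.98850080e-05]), 'tool_pos': array([ 0.1517241 , -0.63153044,  0.22156117]), 'tool_rot': array([-1.79899356e+02,  3.71287917e-03,  1.35117825e+01]), 'force': array([-0.01132521, -0.41257467,  0.6010474 ]), 'wrist_torque': array([ 0.02000635, -0.02176548, -0.02462608]), 'grasp_force': 0.0, 'grip_width': 0.08703368056012628} 0.0187
```

View pics/scene0.png

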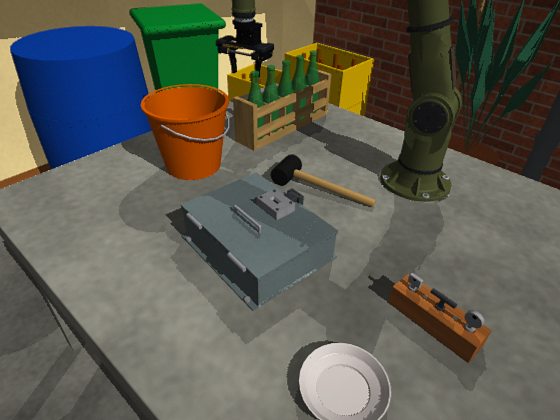

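View pics/top0.png

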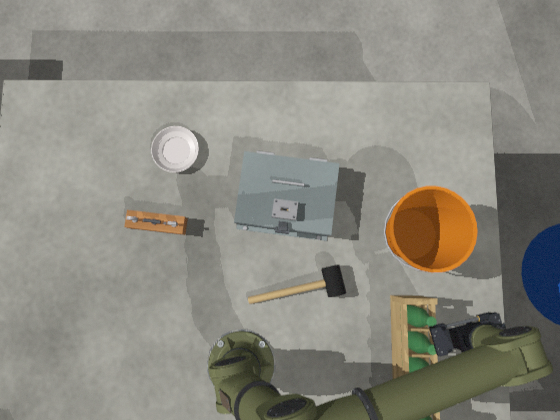

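The scene view shows the box (lock case ~(278,203)), and the block with keys at (415,282), (442,298) T-bar, (475,320) apparently round. In the top view the block is at (155,222) and the lock at (285,209). I'll enlarge these.

Run:
```python
import cv2, numpy as np
s=cv2.imread("pics/scene0.png");t=cv2.imread("pics/top0.png")
f=lambda im,x,y,w,h,k:cv2.resize(im[y:y+h,x:x+w],None,fx=k,fy=k,interpolation=cv2.INTER_CUBIC)
a=f(s,385,265,110,100,4); b=f(s,250,180,60,45,5)[:200]   # 440x400, 300x225
c=f(t,120,205,70,35,6); d=f(t,262,190,50,40,6)
im=np.zeros((600,800,3),np.uint8)
im[:400,:440]=a; im[:200,440:740]=b; im[200:440,440:740]=d; im[400:600,:420]=c[:200,:420]
cv2.imwrite("pics/crops.png",im)
```

```text
(no output)
```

View pics/crops.png

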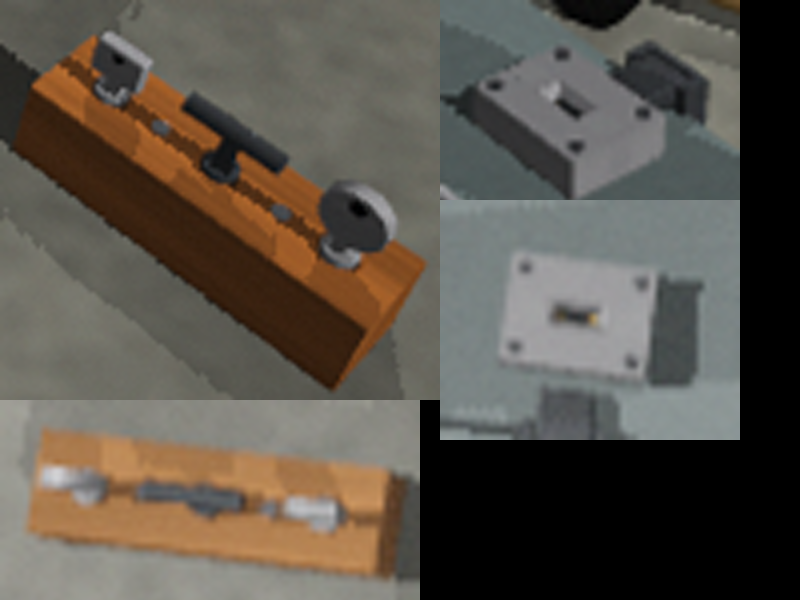

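```bash
cat > h.py <<'E'
import numpy as np, cv2
from cell import env
from scipy.optimize import least_squares
P={n:env.camera_params(n) for n in("scene","top")}
def proj(n,X):
    p=P[n];X=np.atleast_2d(X);c=X@p["extrinsics"][:3,:3].T+p["extrinsics"][:3,3]
    return np.c_[p["cx"]+p["fx"]*c[:,0]/-c[:,2],p["cy"]+p["fy"]*-c[:,1]/-c[:,2]]
def planepose(v,L,z):
    c,s=np.cos(v[2]),np.sin(v[2]);L=np.asarray(L,float)
    return np.c_[v[0]+c*L[:,0]-s*L[:,1],v[1]+s*L[:,0]+c*L[:,1],np.full(len(L),z)]
def fit(obs,x0):  # obs: list of (cam, local xy, z, pixels)
    f=lambda v:np.concatenate([(proj(n,planepose(v,L,z))-uv).ravel() for n,L,z,uv in obs])
    r=least_squares(f,x0); return r.x,r.fun.reshape(-1,2)
E
python3 - <<'E'
from h import *
def px(c,k,o,co=(0,0)): return (np.array(c,float)-co+.5)/k-.5+o
# local order: (+x,+y),(+x,-y),(-x,-y),(-x,+y)
rect=lambda a,b:[(a/2,b/2),(a/2,-b/2),(-a/2,-b/2),(-a/2,b/2)]
bt=px([(40,430),(392,467),(380,575),(28,533)],6,(120,205),(0,400))
bs=px([(365,332),(33,88),(100,33),(425,263)],4,(385,265))
lt=px([(515,250),(660,272),(645,382),(500,360)],6,(262,190),(440,200))
ls=px([(575,165),(472,88),(563,38),(665,125)],5,(250,180),(440,0))
B=rect(.06,.2);Lk=rect(.06,.08)
for nm,L,z,t,s,x0 in(("block",B,.055,bt,bs,(.5,.3,0)),("lock",Lk,.125,lt,ls,(.5,-.1,0))):
    for o in([("top",L,z,t)],[("scene",L,z,s)],[("top",L,z,t),("scene",L,z,s)]):
        v,r=fit(o,x0);print(nm,(v*[1e3,1e3,57.3]).round(1),r.round(1).tolist())
# segment block & case by color for checks
t=cv2.imread("pics/top0.png");hsv=cv2.cvtColor(t,cv2.COLOR_BGR2HSV)
m=cv2.inRange(hsv[190:250,100:210],(5,110,110),(20,255,255));print("block rect",cv2.minAreaRect(cv2.findNonZero(m)))
E
```

```text
block [475.  297.2  -5.8] [[0.7, 0.0], [-0.1, 0.1], [-0.5, -0.4], [-0.0, 0.2]]
block [477.  298.7  -7.2] [[0.2, -0.0], [-0.3, -1.0], [-0.7, 0.2], [0.7, 0.5]]
block [476.2 298.3  -6.7] [[0.6, -0.8], [-0.4, 0.3], [-1.0, -0.3], [-0.4, -0.6], [0.5, -0.5], [-0.4, -1.0], [-1.0, 0.0], [0.7, -0.2]]
lock [ 512.  -145.1   -8. ] [[0.0, 0.2], [0.1, 0.1], [0.0, -0.2], [-0.2, -0.1]]
lock [ 516.2 -143.5   -7.4] [[-0.5, 0.1], [0.1, -0.1], [0.2, 1.4], [0.1, -1.3]]
lock [ 513.9 -144.8   -7.7] [[-0.1, -0.3], [-0.0, -0.6], [0.0, -0.8], [-0.2, -0.6], [-0.3, -0.6], [0.5, -0.7], [0.6, 0.9], [0.3, -1.8]]
block rect ((54.401023864746094, 31.84129524230957), (58.59588623046875, 17.46776580810547), 6.709836959838867)
```

```bash
cat >> h.py <<'E'
from scipy.spatial.transform import Rotation as Ro
import json
def plan(wps,start=None):
    """wps: list of (xyz m, yaw deg, nrows); prints rows, 5 per call, tool pointing down."""
    o=env.get_obs(); p,R=(o["tool_pos"],Ro.from_euler("xyz",o["tool_rot"],degrees=True)) if start is None else start
    p=np.array(p);rows=[]
    for q,yaw,n in wps:
        T=Ro.from_euler("xyz",[180,0,yaw],degrees=True)
        for i in range(n):
            k=n-i
            d=np.round(R.inv().apply(np.asarray(q)-p)*100/k,2); a=np.round((R.inv()*T).as_rotvec(degrees=True)/k,2)
            p=p+R.apply(d/100); R=R*Ro.from_rotvec(a,degrees=True)
            rows.append({c:float(v) for c,v in zip(("x","y","z","ax","ay","az"),[*d,*a]) if v})
    while len(rows)%5: rows.append({})
    for i in range(0,len(rows),5): print(json.dumps(rows[i:i+5]))
    print("end",p.round(4),R.as_euler("xyz",degrees=True).round(2))
E
python3 - <<'E'
from h import *
plan([((.152,-.632,.36),13.5,3),((.58,-.10,.36),50,16),((.484,.366,.20),83.3,11)])
E
```

```text
[{"y": 0.01, "z": -4.61, "ax": -0.03}, {"x": 0.01, "y": 0.01, "z": -4.62, "ax": -0.04, "az": 0.01}, {"y": 0.02, "z": -4.61, "ax": -0.03}, {"x": 3.38, "y": -2.61, "az": -2.28}, {"x": 3.48, "y": -2.47, "az": -2.28}]
[{"x": 3.57, "y": -2.33, "az": -2.28}, {"x": 3.66, "y": -2.19, "az": -2.28}, {"x": 3.75, "y": -2.04, "az": -2.28}, {"x": 3.83, "y": -1.89, "az": -2.28}, {"x": 3.9, "y": -1.74, "az": -2.28}]
[{"x": 3.96, "y": -1.58, "az": -2.28}, {"x": 4.03, "y": -1.42, "az": -2.28}, {"x": 4.08, "y": -1.26, "az": -2.28}, {"x": 4.12, "y": -1.1, "az": -2.28}, {"x": 4.17, "y": -0.93, "az": -2.28}]
[{"x": 4.2, "y": -0.76, "az": -2.28}, {"x": 4.22, "y": -0.6, "az": -2.29}, {"x": 4.25, "y": -0.43, "az": -2.28}, {"x": 4.26, "y": -0.25, "z": -0.01, "az": -2.29}, {"x": 2.68, "y": -3.39, "z": 1.45, "az": -3.03}]
[{"x": 2.86, "y": -3.25, "z": 1.46, "az": -3.03}, {"x": 3.03, "y": -3.09, "z": 1.45, "az": -3.03}, {"x": 3.19, "y": -2.92, "z": 1.46, "az": -3.03}, {"x": 3.34, "y": -2.75, "z": 1.45, "az": -3.03}, {"x": 3.48, "y": -2.57, "z": 1.46, "az": -3.02}]
[{"x": 3.61, "y": -2.39, "z": 1.45, "az": -3.03}, {"x": 3.73, "y": -2.19, "z": 1.46, "az": -3.02}, {"x": 3.84, "y": -1.99, "z": 1.45, "az": -3.03}, {"x": 3.93, "y": -1.79, "z": 1.46, "az": -3.02}, {"x": 4.02, "y": -1.58, "z": 1.45, "az": -3.03}]
end [0.484 0.366 0.2  ] [-180.     0.    83.3]
```

>>> jog_arm:
  motion:
    - {"z":-4.6}
    - {"z":-4.6}
    - {"z":-4.6}
    - {"x":3.4,"y":-2.6,"az":-2.3}
    - {"x":3.5,"y":-2.5,"az":-2.3}
  claw: 1

```text
$.motion[0]: bad value
```

>>> jog_arm:
  motion:
    - {"x":3.6,"y":-2.3,"az":-2.3}
    - {"x":3.7,"y":-2.2,"az":-2.3}
    - {"x":3.7,"y":-2.0,"az":-2.3}
    - {"x":3.8,"y":-1.9,"az":-2.3}
    - {"x":3.9,"y":-1.7,"az":-2.3}

```text
$.motion[0]: bad value
```

>>> jog_arm:
  motion:
    - {"x":4.0,"y":-1.6,"az":-2.3}
    - {"x":4.0,"y":-1.4,"az":-2.3}
    - {"x":4.1,"y":-1.3,"az":-2.3}
    - {"x":4.1,"y":-1.1,"az":-2.3}
    - {"x":4.2,"y":-0.9,"az":-2.3}

```text
$.motion[0]: bad value
```

>>> jog_arm:
  motion:
    - {"x":4.2,"y":-0.8,"az":-2.3}
    - {"x":4.2,"y":-0.6,"az":-2.3}
    - {"x":4.2,"y":-0.4,"az":-2.3}
    - {"x":4.3,"y":-0.2,"az":-2.3}
    - {"x":2.7,"y":-3.4,"z":1.4,"az":-3.0}

```text
$.motion[0]: bad value
```

>>> jog_arm:
  motion:
    - {"x":2.9,"y":-3.2,"z":1.4,"az":-3.0}
    - {"x":3.0,"y":-3.1,"z":1.4,"az":-3.0}
    - {"x":3.2,"y":-2.9,"z":1.4,"az":-3.0}
    - {"x":3.3,"y":-2.7,"z":1.4,"az":-3.0}
    - {"x":3.5,"y":-2.6,"z":1.4,"az":-3.0}

```text
$.motion[0]: bad value
```

>>> jog_arm:
  motion:
    - {"x":0,"y":0,"z":-4.6,"ax":0,"ay":0,"az":0}
    - {"x":0,"y":0,"z":-4.6,"ax":0,"ay":0,"az":0}
    - {"x":0,"y":0,"z":-4.6,"ax":0,"ay":0,"az":0}
    - {"x":3.4,"y":-2.6,"z":0,"ax":0,"ay":0,"az":-2.3}
    - {"x":3.5,"y":-2.5,"z":0,"ax":0,"ay":0,"az":-2.3}
  claw: 1

```text
time_s: 0.6
tool_pos: [0.2055, -0.5658, 0.3618]
tool_rot: [179.8, -0.0, 18.0]
force: [2.2, 0.2, 1.2]
grip_width: 0.0869
grasp_force: 0.0
```

>>> jog_arm:
  motion:
    - {"x":3.6,"y":-2.3,"z":0,"ax":0,"ay":0,"az":-2.3}
    - {"x":3.7,"y":-2.2,"z":0,"ax":0,"ay":0,"az":-2.3}
    - {"x":3.7,"y":-2.0,"z":0,"ax":0,"ay":0,"az":-2.3}
    - {"x":3.8,"y":-1.9,"z":0,"ax":0,"ay":0,"az":-2.3}
    - {"x":3.9,"y":-1.7,"z":0,"ax":0,"ay":0,"az":-2.3}

```text
time_s: 1.1
tool_pos: [0.3401, -0.398, 0.3602]
tool_rot: [-180.0, 0.0, 29.7]
force: [0.6, -0.1, 0.1]
grip_width: 0.087
grasp_force: 0.0
```

>>> jog_arm:
  motion:
    - {"x":4.0,"y":-1.6,"z":0,"ax":0,"ay":0,"az":-2.3}
    - {"x":4.0,"y":-1.4,"z":0,"ax":0,"ay":0,"az":-2.3}
    - {"x":4.1,"y":-1.3,"z":0,"ax":0,"ay":0,"az":-2.3}
    - {"x":4.1,"y":-1.1,"z":0,"ax":0,"ay":0,"az":-2.3}
    - {"x":4.2,"y":-0.9,"z":0,"ax":0,"ay":0,"az":-2.3}

```text
time_s: 1.6
tool_pos: [0.4735, -0.231, 0.3603]
tool_rot: [-180.0, 0.0, 41.2]
force: [-0.1, -1.3, -0.4]
grip_width: 0.0871
grasp_force: 0.0
```

>>> jog_arm:
  motion:
    - {"x":4.2,"y":-0.8,"z":0,"ax":0,"ay":0,"az":-2.3}
    - {"x":4.2,"y":-0.6,"z":0,"ax":0,"ay":0,"az":-2.3}
    - {"x":4.2,"y":-0.4,"z":0,"ax":0,"ay":0,"az":-2.3}
    - {"x":4.3,"y":-0.2,"z":0,"ax":0,"ay":0,"az":-2.3}
    - {"x":2.7,"y":-3.4,"z":1.4,"ax":0,"ay":0,"az":-3.0}

```text
time_s: 2.1
tool_pos: [0.5738, -0.0567, 0.3452]
tool_rot: [-180.0, -0.2, 53.4]
force: [0.4, 0.3, -0.2]
grip_width: 0.0872
grasp_force: 0.0
```

>>> jog_arm:
  motion:
    - {"x":2.9,"y":-3.2,"z":1.4,"ax":0,"ay":0,"az":-3.0}
    - {"x":3.0,"y":-3.1,"z":1.4,"ax":0,"ay":0,"az":-3.0}
    - {"x":3.2,"y":-2.9,"z":1.4,"ax":0,"ay":0,"az":-3.0}
    - {"x":3.3,"y":-2.7,"z":1.4,"ax":0,"ay":0,"az":-3.0}
    - {"x":3.5,"y":-2.6,"z":1.4,"ax":0,"ay":0,"az":-3.0}

```text
time_s: 2.6
tool_pos: [0.5261, 0.1555, 0.2757]
tool_rot: [180.0, 0.0, 68.4]
force: [0.2, -0.7, 0.4]
grip_width: 0.087
grasp_force: 0.0
```

Run:
```python
from h import *
o=env.get_obs();print(o["tool_pos"],o["tool_rot"],o["qpos"].round(1))
plan([((.484,.3658,.20),83.3,5)])
plan([((.484,.3658,.13),83.3,3)],((.484,.3658,.2),Ro.from_euler("xyz",[180,0,83.3],degrees=True)))
# image of the block now that the arm is elsewhere? save for check
cv2.imwrite("pics/top1.png",env.read_camera("top")[:,:,::-1])
```

```text
[0.52609622 0.15546756 0.27569408] [1.79990515e+02 4.01402240e-02 6.83990539e+01] [ 24.    8.6 -47.7  91.7   6.5  82.6 -45.8]
[{"x": 3.6, "y": -2.33, "z": 1.51, "ay": 0.01, "az": -2.98}, {"x": 3.72, "y": -2.14, "z": 1.51, "ay": 0.01, "az": -2.98}, {"x": 3.82, "y": -1.95, "z": 1.51, "ay": 0.01, "az": -2.98}, {"x": 3.92, "y": -1.74, "z": 1.52, "ay": 0.01, "az": -2.98}, {"x": 4.01, "y": -1.54, "z": 1.51, "ax": 0.01, "az": -2.98}]
end [0.484  0.3658 0.2   ] [-180.     0.    83.3]
[{"z": 2.33}, {"z": 2.34}, {"z": 2.33}, {}, {}]
end [0.484  0.3658 0.13  ] [180.    0.   83.3]
```

>>> jog_arm:
  motion:
    - {"x":3.6,"y":-2.3,"z":1.5,"ax":0,"ay":0,"az":-3.0}
    - {"x":3.7,"y":-2.1,"z":1.5,"ax":0,"ay":0,"az":-3.0}
    - {"x":3.8,"y":-2.0,"z":1.5,"ax":0,"ay":0,"az":-3.0}
    - {"x":3.9,"y":-1.8,"z":1.5,"ax":0,"ay":0,"az":-3.0}
    - {"x":4.0,"y":-1.5,"z":1.5,"ax":0,"ay":0,"az":-3.0}

```text
time_s: 3.15
tool_pos: [0.4843, 0.3649, 0.2006]
tool_rot: [-180.0, 0.0, 83.4]
force: [1.8, 0.4, -0.4]
grip_width: 0.087
grasp_force: 0.0
```

Run:
```python
from h import *
o=env.get_obs();print(o["tool_pos"],o["tool_rot"],o["qpos"].round(1))
plan([((.484,.3658,.12),83.3,5)])
s=env.read_camera("scene")[:,:,::-1]
c=cv2.resize(s[190:370,370:550],None,fx=3.3,fy=3.3,interpolation=cv2.INTER_CUBIC)
cv2.imwrite("pics/s1.png",c)
```

```text
[0.48432528 0.36491198 0.20063634] [-1.79999597e+02  4.14592116e-02  8.33884020e+01] [  3.2  21.7 -53.7  90.   17.8  77.5 -59.1]
[{"x": 0.02, "y": -0.01, "z": 1.61, "ay": 0.01, "az": 0.02}, {"x": 0.02, "y": -0.01, "z": 1.61, "ay": 0.01, "az": 0.02}, {"x": 0.02, "y": -0.01, "z": 1.61, "ay": 0.01, "az": 0.02}, {"x": 0.01, "y": -0.01, "z": 1.62, "ay": 0.01, "az": 0.01}, {"x": 0.02, "z": 1.61, "az": 0.02}]
end [0.484  0.3658 0.12  ] [-180.     0.    83.3]
```

View pics/s1.png

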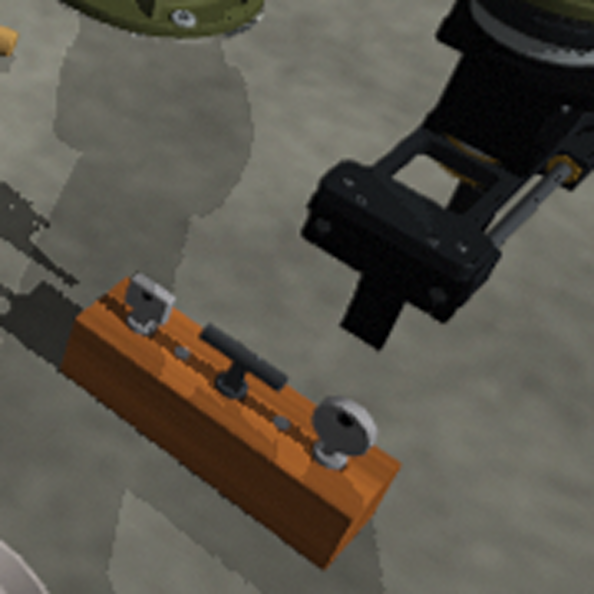

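The round head is at scene pixel ≈(474.5,318.8), at the block's near (+y) end, and the open gripper is above it. I'll check that against the prediction while lowering.

>>> jog_arm:
  motion:
    - {"x":0,"y":0,"z":1.6,"ax":0,"ay":0,"az":0}
    - {"x":0.1,"y":0,"z":1.6,"ax":0,"ay":0,"az":0}
    - {"x":0,"y":0,"z":1.6,"ax":0,"ay":0,"az":0}
    - {"x":0,"y":0,"z":1.6,"ax":0,"ay":0,"az":0}
    - {"x":0,"y":0,"z":1.6,"ax":0,"ay":0,"az":0.1}

```text
time_s: 3.7
tool_pos: [0.4855, 0.3634, 0.12]
tool_rot: [180.0, 0.1, 83.1]
force: [-1.0, 0.3, 0.4]
grip_width: 0.0872
grasp_force: 0.0
```

Run:
```python
from h import *
o=env.get_obs();print(o["tool_pos"],o["tool_rot"],o["force"])
v=(.4762,.2983,np.radians(-6.7))
for y in(.068,0,-.068): print(y,proj("scene",planepose(v,[(0,y)],.085)),proj("scene",planepose(v,[(0,y)],.055)),proj("top",planepose(v,[(0,y)],.085)))
print(proj("scene",[(.484,.3658+.005,.085)]))
```

```text
[0.48550239 0.36335776 0.11996424] [1.79996001e+02 5.56296800e-02 8.30733921e+01] [-0.99938521  0.31364717  0.36897239]
0.068 [[473.89283094 318.65943196]] [[469.18123861 327.83013007]] [[131.82991111 217.65020472]]
0 [[443.40307166 297.5920614 ]] [[439.56647033 306.79211256]] [[151.87838245 220.1534014 ]]
-0.068 [[415.66800299 278.42808691]] [[412.57224448 287.61570061]] [[171.96698975 222.66160934]]
[[476.39921307 320.0711536 ]]
```

>>> jog_arm:
  motion:
    - {"x":0.2,"y":-0.2,"z":1.5,"ax":0,"ay":0,"az":-0.2}
    - {"x":0,"y":0,"z":1.5,"ax":0,"ay":0,"az":0}
    - {"x":0,"y":0,"z":1.4,"ax":0,"ay":0,"az":0}
    - {"x":0,"y":0,"z":0.8,"ax":0,"ay":0,"az":0}
    - {"x":0,"y":0,"z":0,"ax":0,"ay":0,"az":0}

```text
time_s: 4.2
tool_pos: [0.4825, 0.3665, 0.068]
tool_rot: [-179.9, 0.1, 83.4]
force: [-0.6, -0.9, 1.0]
grip_width: 0.0872
grasp_force: 0.0
```

Run:
```python
from h import *
o=env.get_obs();print(o["tool_pos"],o["tool_rot"],o["force"],o["qpos"].round(1))
plan([((.484,.3658,.0665),83.3,5)])
```

```text
[0.48245963 0.36653449 0.06804655] [-1.79899135e+02  8.42980644e-02  8.34162334e+01] [-0.5765336  -0.86829918  0.96650761] [  0.   28.6 -50.1  98.1  23.9  64.8 -63.7]
[{"x": -0.01, "y": 0.03, "z": 0.03, "ax": -0.02, "ay": 0.02, "az": 0.02}, {"x": -0.01, "y": 0.03, "z": 0.03, "ax": -0.02, "ay": 0.02, "az": 0.02}, {"x": -0.01, "y": 0.03, "z": 0.03, "ax": -0.02, "ay": 0.01, "az": 0.03}, {"x": -0.01, "y": 0.04, "z": 0.03, "ax": -0.02, "ay": 0.02, "az": 0.02}, {"x": -0.02, "y": 0.03, "z": 0.03, "ax": -0.02, "ay": 0.01, "az": 0.03}]
end [0.484  0.3658 0.0665] [-180.     0.    83.3]
```

>>> jog_arm:
  motion:
    - {"x":0,"y":0.1,"z":0.1,"ax":0,"ay":0,"az":0.1}
    - {"x":0,"y":0,"z":0,"ax":0,"ay":0,"az":0}
    - {"x":0,"y":0,"z":0,"ax":0,"ay":0,"az":0}
    - {"x":0,"y":0,"z":0,"ax":0,"ay":0,"az":0}
    - {"x":0,"y":0,"z":0,"ax":0,"ay":0,"az":0}
  claw: -1
  squeeze: 6

```text
time_s: 4.7
tool_pos: [0.4843, 0.3671, 0.0688]
tool_rot: [180.0, -0.0, 83.3]
force: [-0.3, -0.5, 0.5]
grip_width: 0.0549
grasp_force: 0.0
```

>>> jog_arm:
  motion:
    - {"x":0,"y":0,"z":0,"ax":0,"ay":0,"az":0}
    - {"x":0,"y":0,"z":0,"ax":0,"ay":0,"az":0}
    - {"x":0,"y":0,"z":0,"ax":0,"ay":0,"az":0}
    - {"x":0,"y":0,"z":0,"ax":0,"ay":0,"az":0}
    - {"x":0,"y":0,"z":0,"ax":0,"ay":0,"az":0}

```text
time_s: 5.2
tool_pos: [0.4841, 0.367, 0.0685]
tool_rot: [-180.0, 0.0, 83.3]
force: [0.5, 0.5, 0.0]
grip_width: 0.0152
grasp_force: 0.0
```

Run:
```python
from h import *
for i in range(2):
    o=env.get_obs();print(o["tool_pos"],o["tool_rot"],o["force"],o["wrist_torque"],o["grip_width"],o["grasp_force"])
    s=env.read_camera("scene")[:,:,::-1]
cv2.imwrite("pics/s2.png",cv2.resize(s[220:370,400:550],None,fx=4,fy=4,interpolation=cv2.INTER_CUBIC))
```

```text
[0.48406617 0.3669858  0.06845453] [-1.79995515e+02  6.98272616e-03  8.33120474e+01] [0.46058628 0.49912787 0.02589461] [-0.02515168 -0.04973735  0.02674596] 0.01515775595601237 0.0
[0.48411051 0.36698983 0.06847468] [1.79997858e+02 5.99720824e-03 8.33122368e+01] [ 0.50184521 -0.38530924  0.2966435 ] [-0.05914034 -0.23405598 -0.0102059 ] 0.011286671841910276 0.27033498510718346
```

View pics/s2.png

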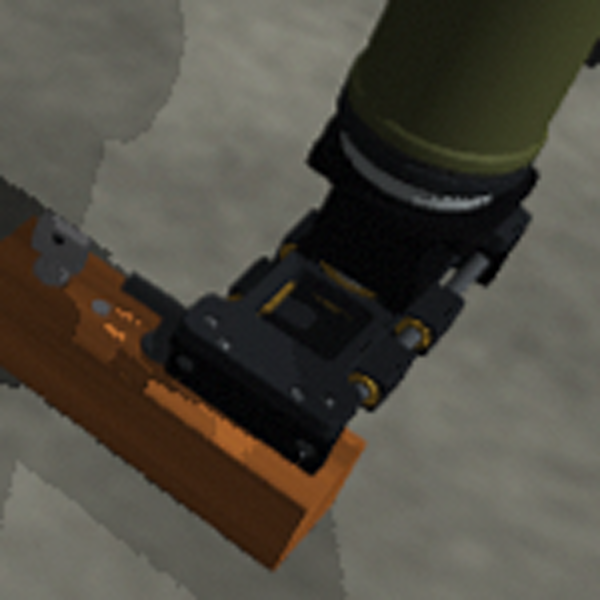

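The fingers close around the round head, clear of the T-bar. I'll firm up the grip.

>>> jog_arm:
  motion:
    - {"x":0,"y":0,"z":0,"ax":0,"ay":0,"az":0}
    - {"x":0,"y":0,"z":0,"ax":0,"ay":0,"az":0}
    - {"x":0,"y":0,"z":0,"ax":0,"ay":0,"az":0}
    - {"x":0,"y":0,"z":0,"ax":0,"ay":0,"az":0}
    - {"x":0,"y":0,"z":0,"ax":0,"ay":0,"az":0}

```text
time_s: 5.8
tool_pos: [0.4844, 0.3669, 0.0685]
tool_rot: [180.0, -0.0, 83.3]
force: [1.8, 0.1, 0.0]
grip_width: 0.0099
grasp_force: 6.0
```

>>> jog_arm:
  motion:
    - {"x":0,"y":0,"z":0,"ax":0,"ay":0,"az":0}
    - {"x":0,"y":0,"z":0,"ax":0,"ay":0,"az":0}
    - {"x":0,"y":0,"z":0,"ax":0,"ay":0,"az":0}
    - {"x":0,"y":0,"z":0,"ax":0,"ay":0,"az":0}
    - {"x":0,"y":0,"z":0,"ax":0,"ay":0,"az":0}
  squeeze: 40

```text
time_s: 6.3
tool_pos: [0.4844, 0.3669, 0.0685]
tool_rot: [180.0, -0.0, 83.3]
force: [2.3, 0.4, -0.1]
grip_width: 0.0097
grasp_force: 40.0
```

Run:
```python
from h import *
o=env.get_obs();print(o["tool_pos"],o["tool_rot"],o["force"],o["wrist_torque"],o["grip_width"],o["grasp_force"])
```

```text
[0.48438154 0.36692475 0.06852711] [ 1.79974845e+02 -1.47036168e-03  8.33001477e+01] [ 2.30203597  0.42939001 -0.12675066] [ 0.00781486 -0.80965258  0.08950124] 0.009663168718489401 39.99951983336359
```

>>> jog_arm:
  motion:
    - {"x":0,"y":0,"z":-0.8,"ax":0,"ay":0,"az":0}
    - {"x":0,"y":0,"z":-1.0,"ax":0,"ay":0,"az":0}
    - {"x":0,"y":0,"z":-1.2,"ax":0,"ay":0,"az":0}
    - {"x":0,"y":0,"z":-1.2,"ax":0,"ay":0,"az":0}
    - {"x":0,"y":0,"z":-1.5,"ax":0,"ay":0,"az":0}

```text
time_s: 6.8
tool_pos: [0.4825, 0.3675, 0.1267]
tool_rot: [-179.9, 0.0, 83.4]
force: [-0.7, 0.1, -1.4]
grip_width: 0.0097
grasp_force: 40.0
```

>>> jog_arm:
  motion:
    - {"x":0,"y":0,"z":-2,"ax":0,"ay":0,"az":0}
    - {"x":0,"y":0,"z":-2.5,"ax":0,"ay":0,"az":0}
    - {"x":0,"y":0,"z":-2.5,"ax":0,"ay":0,"az":0}
    - {"x":0,"y":0,"z":-2.5,"ax":0,"ay":0,"az":0}
    - {"x":0,"y":0,"z":0,"ax":0,"ay":0,"az":0}

```text
time_s: 7.3
tool_pos: [0.484, 0.3696, 0.2253]
tool_rot: [179.8, -0.3, 83.4]
force: [0.3, 0.5, -0.4]
grip_width: 0.01
grasp_force: 40.0
```

Run:
```python
from h import *
o=env.get_obs();print(o["tool_pos"],o["tool_rot"],o["force"],o["wrist_torque"],o["grip_width"],o["grasp_force"],o["qpos"].round(1))
plan([((.514,-.145,.235),82.3,15)])
for n in("scene","top"): cv2.imwrite(f"pics/{n}3.png",env.read_camera(n)[:,:,::-1])
```

```text
[0.48396041 0.36964835 0.22533255] [179.79347548  -0.27227363  83.3970141 ] [ 0.28451546  0.49374572 -0.35330335] [-0.02096447 -0.06059139 -0.00914254] 0.010015733748315797 39.9997385032475 [  3.2  20.9 -54.2  88.   17.1  79.6 -58.9]
[{"x": -3.38, "y": 0.59, "z": -0.08, "ax": 0.01, "ay": -0.02, "az": 0.07}, {"x": -3.38, "y": 0.6, "z": -0.08, "ax": 0.01, "ay": -0.02, "az": 0.07}, {"x": -3.38, "y": 0.6, "z": -0.08, "ax": 0.01, "ay": -0.02, "az": 0.07}, {"x": -3.38, "y": 0.61, "z": -0.07, "ax": 0.01, "ay": -0.02, "az": 0.07}, {"x": -3.38, "y": 0.61, "z": -0.07, "ax": 0.01, "ay": -0.02, "az": 0.07}]
[{"x": -3.38, "y": 0.61, "z": -0.07, "ax": 0.02, "ay": -0.02, "az": 0.07}, {"x": -3.38, "y": 0.62, "z": -0.07, "ax": 0.01, "ay": -0.02, "az": 0.08}, {"x": -3.38, "y": 0.62, "z": -0.07, "ax": 0.02, "ay": -0.02, "az": 0.07}, {"x": -3.38, "y": 0.63, "z": -0.07, "ax": 0.01, "ay": -0.02, "az": 0.08}, {"x": -3.38, "y": 0.63, "z": -0.07, "ax": 0.02, "ay": -0.02, "az": 0.07}]
[{"x": -3.38, "y": 0.64, "z": -0.07, "ax": 0.01, "ay": -0.01, "az": 0.08}, {"x": -3.38, "y": 0.64, "z": -0.07, "ax": 0.02, "ay": -0.02, "az": 0.07}, {"x": -3.38, "y": 0.65, "z": -0.07, "ax": 0.01, "ay": -0.01, "az": 0.08}, {"x": -3.38, "y": 0.65, "z": -0.07, "ax": 0.02, "ay": -0.02, "az": 0.07}, {"x": -3.37, "y": 0.65, "z": -0.06, "ax": 0.01, "ay": -0.01, "az": 0.08}]
end [ 0.514 -0.145  0.235] [180.   -0.   82.3]
```

>>> jog_arm:
  motion:
    - {"x":-2.4,"y":0.4,"z":-0.1,"ax":0,"ay":0,"az":0.1}
    - {"x":-3.4,"y":0.6,"z":-0.1,"ax":0,"ay":0,"az":0.1}
    - {"x":-3.4,"y":0.6,"z":-0.1,"ax":0,"ay":0,"az":0.1}
    - {"x":-3.4,"y":0.6,"z":-0.1,"ax":0,"ay":0,"az":0.1}
    - {"x":-3.4,"y":0.6,"z":-0.1,"ax":0,"ay":0,"az":0.1}

```text
time_s: 7.9
tool_pos: [0.4913, 0.2033, 0.224]
tool_rot: [-179.8, 0.1, 82.8]
force: [0.6, -0.1, -1.5]
grip_width: 0.0096
grasp_force: 40.0
```

>>> jog_arm:
  motion:
    - {"x":-3.4,"y":0.6,"z":-0.1,"ax":0,"ay":0,"az":0.1}
    - {"x":-3.4,"y":0.6,"z":-0.1,"ax":0,"ay":0,"az":0.1}
    - {"x":-3.4,"y":0.6,"z":-0.1,"ax":0,"ay":0,"az":0.1}
    - {"x":-3.4,"y":0.6,"z":-0.1,"ax":0,"ay":0,"az":0.1}
    - {"x":-3.4,"y":0.6,"z":-0.1,"ax":0,"ay":0,"az":0.1}

```text
time_s: 8.4
tool_pos: [0.4992, 0.0312, 0.2293]
tool_rot: [-179.8, 0.0, 82.3]
force: [1.3, 0.1, -0.7]
grip_width: 0.0095
grasp_force: 40.0
```

>>> jog_arm:
  motion:
    - {"x":-3.4,"y":0.6,"z":0,"ax":0,"ay":0,"az":0.1}
    - {"x":-3.4,"y":0.6,"z":0,"ax":0,"ay":0,"az":0}
    - {"x":-3.4,"y":0.6,"z":0,"ax":0,"ay":0,"az":0}
    - {"x":-3.4,"y":0.6,"z":0,"ax":0,"ay":0,"az":0}
    - {"x":-1.4,"y":0.3,"z":0,"ax":0,"ay":0,"az":0}

```text
time_s: 8.9
tool_pos: [0.5054, -0.1235, 0.2289]
tool_rot: [-179.8, 0.0, 81.9]
force: [-0.7, -0.2, -1.1]
grip_width: 0.0096
grasp_force: 40.0
```

>>> jog_arm:
  motion:
    - {"x":0,"y":0,"z":0,"ax":0,"ay":0,"az":0}
    - {"x":0,"y":0,"z":0,"ax":0,"ay":0,"az":0}
    - {"x":0,"y":0,"z":0,"ax":0,"ay":0,"az":0}
    - {"x":0,"y":0,"z":0,"ax":0,"ay":0,"az":0}
    - {"x":0,"y":0,"z":0,"ax":0,"ay":0,"az":0}

```text
time_s: 9.4
tool_pos: [0.5071, -0.1187, 0.2307]
tool_rot: [180.0, 0.0, 82.3]
force: [0.6, -0.7, 0.2]
grip_width: 0.01
grasp_force: 40.0
```

Run:
```python
from h import *
o=env.get_obs();print(o["tool_pos"],o["tool_rot"],o["force"],o["wrist_torque"],o["grip_width"],o["grasp_force"],o["qpos"].round(1))
plan([((.514,-.145,.19),82.3,5)])
s=env.read_camera("scene")[:,:,::-1];t=env.read_camera("top")[:,:,::-1]
cv2.imwrite("pics/scene4.png",s);cv2.imwrite("pics/top4.png",t)
u=np.r_[proj("scene",[(.514,-.145,.125)])[0]];print(u)
a=cv2.resize(s[130:250,220:340],None,fx=5,fy=5,interpolation=cv2.INTER_CUBIC)
cv2.imwrite("pics/s4.png",a)
```

```text
[ 0.50714577 -0.11870896  0.23067623] [1.79990603e+02 9.57792088e-03 8.23213256e+01] [ 0.6148383  -0.66634327  0.22997981] [-0.08203923 -0.05340583 -0.02027807] 0.009992185069699016 39.99968999996781 [ 46.3   4.5 -37.6  99.5   2.8  76.9   0.4]
[{"x": -0.5, "y": 0.21, "z": 0.81}, {"x": -0.5, "y": 0.2, "z": 0.81, "az": 0.01}, {"x": -0.5, "y": 0.21, "z": 0.82}, {"x": -0.51, "y": 0.21, "z": 0.81, "az": 0.01}, {"x": -0.5, "y": 0.2, "z": 0.82, "ax": 0.01, "ay": 0.01}]
end [ 0.514 -0.145  0.19 ] [-180.    -0.    82.3]
[275.42844171 199.54820982]
```

View pics/s4.png

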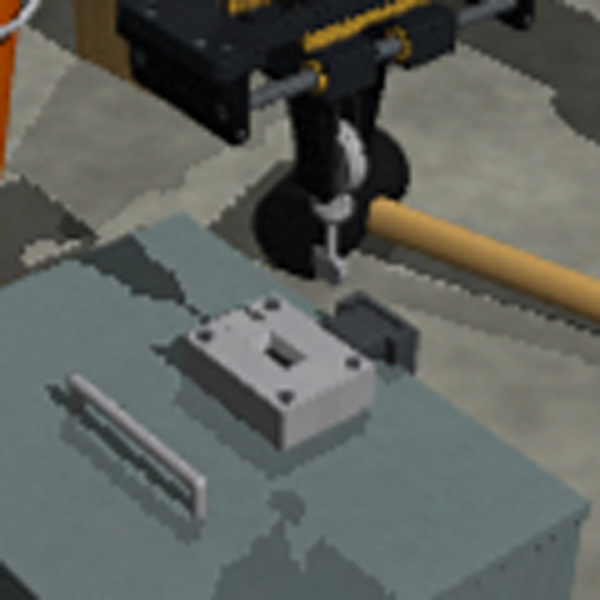

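Run:
```python
from h import *
print("top pred",proj("top",[(.514,-.145,.125)]), "obs 284.6 208.7")
px=lambda c,k,o,co=(0,0):(np.array(c,float)-co+.5)/k-.5+o
sc=px([(286,397),(205,337),(272,304),(353,363)],5,(220,130))
tc=px([(525,267),(643,283),(630,362),(514,346)],6,(262,190),(440,200))
# screw rectangle size unknown -> fit size too
def f(v):
    L=np.array([(1,1),(1,-1),(-1,-1),(-1,1)])*v[3:5]
    return np.r_[(proj("top",planepose(v,L,.125))-tc).ravel(),(proj("scene",planepose(v,L,.125))-sc).ravel()]
r=least_squares(f,(.51,-.145,-.12,.025,.03));print((r.x*[1e3,1e3,57.3,1e3,1e3]).round(1),r.fun.reshape(-1,2).round(1).tolist())
o=env.get_obs();p=o["tool_pos"]
R=Ro.from_euler("z",o["tool_rot"][2],degrees=True)
for nm,l in(("collar",(0,0,-.011)),("tip",(0,0,-.0535)),("wing1",(.01,0,-.0475)),("wing2",(-.01,0,-.0475)),("wing1t",(.01,0,-.0395)),("wing2t",(-.01,0,-.0395))):
    q=proj("scene",[p+R.apply(l)])[0]; print(nm,((q+.5-(220,130))*5-.5).round(0))
t=cv2.imread("pics/scene0.png");
g0=t[170:290,170:350];
```

```text
top pred [[284.89523581 208.29456549]] obs 284.6 208.7
[ 513.6 -144.8   -7.3   22.    32. ] [[0.2, -0.2], [0.0, -0.3], [0.5, -0.2], [0.3, -0.2], [0.2, 0.0], [0.3, -0.2], [0.3, 0.1], [0.3, 0.1]]
collar [332. 206.]
tip [329. 280.]
wing1 [343. 279.]
wing2 [316. 261.]
wing1t [344. 266.]
wing2t [317. 247.]
```

>>> jog_arm:
  motion:
    - {"x":-0.5,"y":0.2,"z":0.7,"ax":0,"ay":0,"az":-0.1}
    - {"x":-0.6,"y":0.2,"z":0.8,"ax":0,"ay":0,"az":-0.1}
    - {"x":-0.6,"y":0.2,"z":0.8,"ax":0,"ay":0,"az":-0.1}
    - {"x":-0.5,"y":0.2,"z":0.8,"ax":0,"ay":0,"az":-0.1}
    - {"x":-0.4,"y":0.2,"z":0.8,"ax":0,"ay":0,"az":0}

```text
time_s: 10.0
tool_pos: [0.5133, -0.1478, 0.1904]
tool_rot: [-180.0, -0.0, 82.6]
force: [-0.1, -0.1, 0.2]
grip_width: 0.0097
grasp_force: 40.0
```

>>> jog_arm:
  motion:
    - {"x":0,"y":0,"z":0,"ax":0,"ay":0,"az":0}
    - {"x":0,"y":0,"z":0,"ax":0,"ay":0,"az":0}
    - {"x":0,"y":0,"z":0,"ax":0,"ay":0,"az":0}
    - {"x":0,"y":0,"z":0,"ax":0,"ay":0,"az":0}
    - {"x":0,"y":0,"z":0,"ax":0,"ay":0,"az":0}

```text
time_s: 10.5
tool_pos: [0.5137, -0.1468, 0.192]
tool_rot: [180.0, 0.0, 82.6]
force: [0.9, -0.2, 0.3]
grip_width: 0.0101
grasp_force: 40.0
```

Run:
```python
from h import *
o=env.get_obs();print(o["tool_pos"],o["tool_rot"],o["force"],o["wrist_torque"])
plan([((.5138,-.1455,.184),82.7,5)])
s=env.read_camera("scene")[:,:,::-1]
cv2.imwrite("pics/s5.png",cv2.resize(s[160:220,240:320],None,fx=9,fy=9,interpolation=cv2.INTER_CUBIC))
p=o["tool_pos"];R=Ro.from_euler("z",o["tool_rot"][2],degrees=True)
for nm,l in(("collar",(0,0,-.011)),("tip",(0,0,-.0535)),("wing1",(.01,0,-.0475)),("wing2",(-.01,0,-.0475)),("wing1t",(.01,0,-.0395)),("wing2t",(-.01,0,-.0395))):
    print(nm,((proj("scene",[p+R.apply(l)])[0]+.5-(240,160))*9-.5).round(0))
print("mouth",((proj("scene",[(.5138,-.1448,.125)])[0]+.5-(240,160))*9-.5).round(0))
```

```text
[ 0.51373481 -0.14682584  0.19195466] [1.79959906e+02 2.18590772e-02 8.26349120e+01] [ 0.93865272 -0.19971481  0.31003269] [-0.04627301 -0.11936434 -0.00683537]
[{"x": 0.03, "z": 0.16, "ax": 0.01, "az": -0.01}, {"x": 0.03, "z": 0.16, "ax": 0.01, "ay": 0.01, "az": -0.01}, {"x": 0.02, "z": 0.16, "ax": 0.01, "az": -0.02}, {"x": 0.03, "y": -0.01, "z": 0.16, "ax": 0.01, "ay": 0.01, "az": -0.01}, {"x": 0.02, "z": 0.16, "az": -0.02}]
end [ 0.5138 -0.1455  0.184 ] [180.    0.   82.7]
collar [322. 192.]
tip [319. 318.]
wing1 [343. 318.]
wing2 [297. 284.]
wing1t [343. 294.]
wing2t [297. 261.]
mouth [324. 360.]
```

View pics/s5.png

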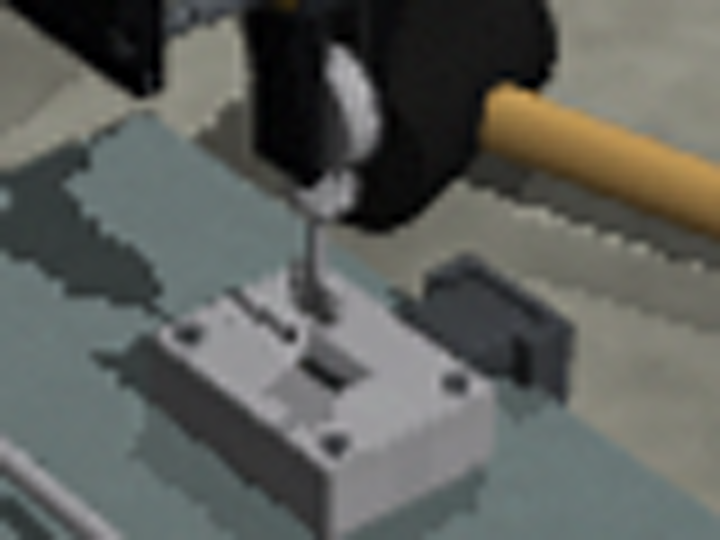

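>>> jog_arm:
  motion:
    - {"x":0.1,"y":0,"z":0.4,"ax":0,"ay":0,"az":-0.1}
    - {"x":0.1,"y":0,"z":0.4,"ax":0,"ay":0,"az":0}
    - {"x":0,"y":0,"z":0.4,"ax":0,"ay":0,"az":0}
    - {"x":0,"y":0,"z":0.3,"ax":0,"ay":0,"az":0}
    - {"x":0,"y":0,"z":0,"ax":0,"ay":0,"az":0}

```text
time_s: 11.05
tool_pos: [0.5133, -0.145, 0.1758]
tool_rot: [-179.9, -0.0, 82.7]
force: [1.0, 0.0, 0.1]
grip_width: 0.0097
grasp_force: 40.0
```

>>> jog_arm:
  motion:
    - {"x":0,"y":0,"z":0.1,"ax":0,"ay":0,"az":0}
    - {"x":0,"y":0,"z":0.1,"ax":0,"ay":0,"az":0}
    - {"x":0,"y":0,"z":0.1,"ax":0,"ay":0,"az":0}
    - {"x":0,"y":0,"z":0,"ax":0,"ay":0,"az":0}
    - {"x":0,"y":0,"z":0,"ax":0,"ay":0,"az":0}

```text
time_s: 11.55
tool_pos: [0.5138, -0.145, 0.1736]
tool_rot: [180.0, 0.0, 82.7]
force: [-0.2, 0.1, -0.2]
grip_width: 0.0098
grasp_force: 40.0
```

Run:
```python
from h import *
o=env.get_obs();print(o["tool_pos"],o["tool_rot"],o["force"],o["wrist_torque"])
```

```text
[ 0.51376924 -0.14504396  0.17356657] [1.79998082e+02 5.83557718e-03 8.27087859e+01] [-0.19282455  0.05404334 -0.18056952] [-0.03378048 -0.12659404  0.01907521]
```

>>> jog_arm:
  motion:
    - {"x":0,"y":0,"z":0.1,"ax":0,"ay":0,"az":0}
    - {"x":0,"y":0,"z":0.1,"ax":0,"ay":0,"az":0}
    - {"x":0,"y":0,"z":0.1,"ax":0,"ay":0,"az":0}
    - {"x":0,"y":0,"z":0,"ax":0,"ay":0,"az":0}
    - {"x":0,"y":0,"z":0,"ax":0,"ay":0,"az":0}

```text
time_s: 12.05
tool_pos: [0.5138, -0.145, 0.1705]
tool_rot: [-180.0, 0.0, 82.7]
force: [1.0, 0.1, -0.5]
grip_width: 0.0097
grasp_force: 40.0
```

Run:
```python
from h import *
o=env.get_obs();print(o["tool_pos"],o["tool_rot"],o["force"],o["wrist_torque"])
```

```text
[ 0.51377746 -0.14499246  0.17049329] [-1.79998547e+02  3.18634890e-03  8.27154420e+01] [ 1.00640224  0.08598297 -0.45286359] [-0.02226718 -0.13277644  0.00787582]
```

>>> jog_arm:
  motion:
    - {"x":0,"y":0,"z":0.1,"ax":0,"ay":0,"az":4}
    - {"x":0,"y":0,"z":0.1,"ax":0,"ay":0,"az":-8}
    - {"x":0,"y":0,"z":0.1,"ax":0,"ay":0,"az":8}
    - {"x":0,"y":0,"z":0.1,"ax":0,"ay":0,"az":-8}
    - {"x":0,"y":0,"z":0,"ax":0,"ay":0,"az":4}

```text
time_s: 12.55
tool_pos: [0.5141, -0.1448, 0.1667]
tool_rot: [180.0, -0.0, 82.8]
force: [-0.4, 0.9, -0.1]
grip_width: 0.01
grasp_force: 40.0
```

Run:
```python
from h import *
o=env.get_obs();print(o["tool_pos"],o["tool_rot"],o["force"],o["wrist_torque"])
```

```text
[ 0.51413006 -0.14483053  0.16671966] [ 1.79956283e+02 -9.90482573e-03  8.28491791e+01] [-0.44323921  0.90640684 -0.14085241] [ 0.00593625 -0.1685555  -0.00503735]
```

>>> jog_arm:
  motion:
    - {"x":0,"y":0,"z":0.1,"ax":0,"ay":0,"az":4}
    - {"x":0,"y":0,"z":0.1,"ax":0,"ay":0,"az":-8}
    - {"x":0,"y":0,"z":0.1,"ax":0,"ay":0,"az":8}
    - {"x":0,"y":0,"z":0.1,"ax":0,"ay":0,"az":-8}
    - {"x":0,"y":0,"z":0.1,"ax":0,"ay":0,"az":8}

```text
time_s: 13.05
tool_pos: [0.5151, -0.1451, 0.164]
tool_rot: [179.8, 0.0, 78.9]
force: [-4.2, 1.6, 15.8]
grip_width: 0.0092
grasp_force: 40.0
```

Run:
```python
from h import *
o=env.get_obs();print(o["tool_pos"],o["tool_rot"],o["force"],o["wrist_torque"])
s=env.read_camera("scene")[:,:,::-1]
cv2.imwrite("pics/s6.png",cv2.resize(s[160:220,240:320],None,fx=9,fy=9,interpolation=cv2.INTER_CUBIC))
```

```text
[ 0.51511378 -0.14505865  0.16395509] [1.79822563e+02 4.18869607e-02 7.89360847e+01] [-4.18950488  1.62182977 15.795546  ] [0.46882055 1.17847014 0.03588703]
```

View pics/s6.png

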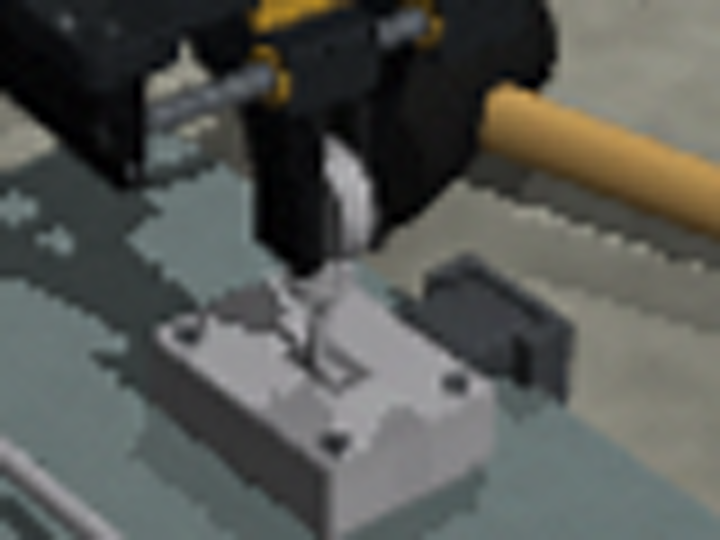

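The key's stem is in the keyhole (~(320,365) in the crop) and the pins are now gripping at about 16 N. I'll keep jiggling gently.

>>> jog_arm:
  motion:
    - {"x":0,"y":-0.05,"z":0.05,"ax":0,"ay":0,"az":-8}
    - {"x":0,"y":0,"z":0.05,"ax":0,"ay":0,"az":8}
    - {"x":0,"y":0,"z":0.05,"ax":0,"ay":0,"az":-8}
    - {"x":0,"y":0,"z":0.05,"ax":0,"ay":0,"az":8}
    - {"x":0,"y":0,"z":0.05,"ax":0,"ay":0,"az":-4}

```text
time_s: 13.6
tool_pos: [0.5144, -0.1449, 0.1601]
tool_rot: [179.8, 0.0, 82.6]
force: [2.0, 0.5, 0.7]
grip_width: 0.0095
grasp_force: 40.0
```

Run:
```python
from h import *
o=env.get_obs();print(o["tool_pos"],o["tool_rot"],o["force"],o["wrist_torque"])
```

```text
[ 0.51440194 -0.14489217  0.16005502] [1.79842973e+02 1.74538000e-02 8.25880774e+01] [2.03938329 0.53311962 0.6957994 ] [ 0.08837649 -0.5683847   0.00187912]
```

>>> jog_arm:
  motion:
    - {"x":0,"y":0,"z":0.08,"ax":0,"ay":0,"az":4}
    - {"x":0,"y":0,"z":0.08,"ax":0,"ay":0,"az":-8}
    - {"x":0,"y":0,"z":0.08,"ax":0,"ay":0,"az":8}
    - {"x":0,"y":0,"z":0.08,"ax":0,"ay":0,"az":-8}
    - {"x":0,"y":0,"z":0.06,"ax":0,"ay":0,"az":4}

```text
time_s: 14.1
tool_pos: [0.5147, -0.145, 0.1572]
tool_rot: [179.8, 0.0, 82.9]
force: [-0.9, 0.4, 9.8]
grip_width: 0.01
grasp_force: 40.0
```

Run:
```python
from h import *
o=env.get_obs();print(o["tool_pos"],o["tool_rot"],o["force"],o["wrist_torque"])
```

```text
[ 0.51471623 -0.14496089  0.15717578] [1.79814049e+02 4.11825038e-02 8.28534292e+01] [-0.90041211  0.35845113  9.82541635] [0.33403014 0.24975766 0.01940344]
```

>>> jog_arm:
  motion:
    - {"x":0,"y":0,"z":0.06,"ax":0,"ay":0,"az":4}
    - {"x":0,"y":0,"z":0.07,"ax":0,"ay":0,"az":-8}
    - {"x":0,"y":0,"z":0.07,"ax":0,"ay":0,"az":8}
    - {"x":0,"y":0,"z":0.07,"ax":0,"ay":0,"az":-8}
    - {"x":0,"y":0,"z":0.05,"ax":0,"ay":0,"az":4}

```text
time_s: 14.6
tool_pos: [0.5143, -0.1449, 0.153]
tool_rot: [179.9, 0.0, 82.9]
force: [1.3, -0.2, 1.6]
grip_width: 0.0099
grasp_force: 40.0
```

>>> jog_arm:
  motion:
    - {"x":0,"y":0,"z":0.06,"ax":0,"ay":0,"az":4}
    - {"x":0,"y":0,"z":0.06,"ax":0,"ay":0,"az":-8}
    - {"x":0,"y":0,"z":0.06,"ax":0,"ay":0,"az":8}
    - {"x":0,"y":0,"z":0.06,"ax":0,"ay":0,"az":-8}
    - {"x":0,"y":0,"z":0.05,"ax":0,"ay":0,"az":4}

```text
time_s: 15.1
tool_pos: [0.5143, -0.1448, 0.1498]
tool_rot: [179.9, -0.0, 82.8]
force: [0.9, 0.8, 1.8]
grip_width: 0.0095
grasp_force: 40.0
```

Going well. About 11 mm remain.

>>> jog_arm:
  motion:
    - {"x":0,"y":0,"z":0.07,"ax":0,"ay":0,"az":4}
    - {"x":0,"y":0,"z":0.07,"ax":0,"ay":0,"az":-8}
    - {"x":0,"y":0,"z":0.07,"ax":0,"ay":0,"az":8}
    - {"x":0,"y":0,"z":0.07,"ax":0,"ay":0,"az":-8}
    - {"x":0,"y":0,"z":0.05,"ax":0,"ay":0,"az":4}

```text
time_s: 15.6
tool_pos: [0.5138, -0.1448, 0.1461]
tool_rot: [179.9, -0.0, 82.8]
force: [-0.2, 0.2, -2.7]
grip_width: 0.0098
grasp_force: 40.0
```

>>> jog_arm:
  motion:
    - {"x":0,"y":0,"z":0.07,"ax":0,"ay":0,"az":4}
    - {"x":0,"y":0,"z":0.07,"ax":0,"ay":0,"az":-8}
    - {"x":0,"y":0,"z":0.07,"ax":0,"ay":0,"az":8}
    - {"x":0,"y":0,"z":0.07,"ax":0,"ay":0,"az":-8}
    - {"x":0,"y":0,"z":0.05,"ax":0,"ay":0,"az":4}

```text
time_s: 16.1
tool_pos: [0.5138, -0.145, 0.1428]
tool_rot: [179.9, 0.0, 82.8]
force: [0.1, 0.8, -0.5]
grip_width: 0.0097
grasp_force: 40.0
```

Run:
```python
from h import *
o=env.get_obs();print(o["tool_pos"],o["tool_rot"],o["force"],o["wrist_torque"],o["qpos"].round(1))
s=env.read_camera("scene")[:,:,::-1]
cv2.imwrite("pics/s7.png",cv2.resize(s[160:220,240:320],None,fx=9,fy=9,interpolation=cv2.INTER_CUBIC))
```

```text
[ 0.51377653 -0.14495422  0.14283872] [1.79939157e+02 6.46746155e-03 8.28443256e+01] [ 0.09280383  0.84290871 -0.53576839] [-0.00574319 -0.12566291 -0.05897859] [ 46.1  10.2 -36.3 104.5   6.5  67.3   0.6]
```

View pics/s7.png

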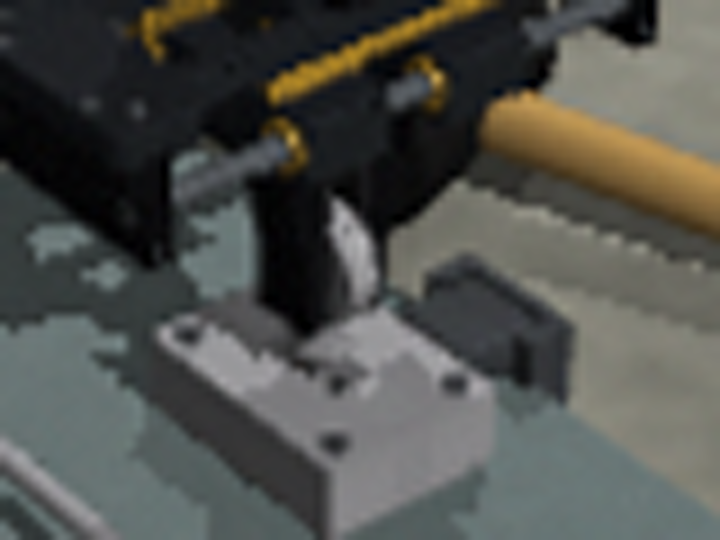

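The collar is just above the face (~(335,365)) with the key upright, about 4 mm to go and past the pins.

>>> jog_arm:
  motion:
    - {"x":0,"y":0,"z":0.1,"ax":0,"ay":0,"az":0}
    - {"x":0,"y":0,"z":0.1,"ax":0,"ay":0,"az":0}
    - {"x":0,"y":0,"z":0.1,"ax":0,"ay":0,"az":0}
    - {"x":0,"y":0,"z":0.05,"ax":0,"ay":0,"az":0}
    - {"x":0,"y":0,"z":0.05,"ax":0,"ay":0,"az":0}

```text
time_s: 16.65
tool_pos: [0.5137, -0.145, 0.1387]
tool_rot: [179.9, 0.0, 82.7]
force: [2.3, 0.1, 0.3]
grip_width: 0.0099
grasp_force: 40.0
```

>>> jog_arm:
  motion:
    - {"x":0,"y":0,"z":0.05,"ax":0,"ay":0,"az":0}
    - {"x":0,"y":0,"z":0,"ax":0,"ay":0,"az":0}
    - {"x":0,"y":0,"z":0,"ax":0,"ay":0,"az":0}
    - {"x":0,"y":0,"z":0,"ax":0,"ay":0,"az":0}
    - {"x":0,"y":0,"z":0,"ax":0,"ay":0,"az":0}

```text
time_s: 17.15
tool_pos: [0.5137, -0.145, 0.1384]
tool_rot: [179.9, 0.0, 82.7]
force: [1.9, -0.0, 2.8]
grip_width: 0.0097
grasp_force: 40.0
```

>>> jog_arm:
  motion:
    - {"x":0,"y":0,"z":0.04,"ax":0,"ay":0,"az":0}
    - {"x":0,"y":0,"z":0,"ax":0,"ay":0,"az":0}
    - {"x":0,"y":0,"z":0,"ax":0,"ay":0,"az":0}
    - {"x":0,"y":0,"z":0,"ax":0,"ay":0,"az":0}
    - {"x":0,"y":0,"z":0,"ax":0,"ay":0,"az":0}

```text
time_s: 17.65
tool_pos: [0.5137, -0.145, 0.1383]
tool_rot: [179.9, 0.0, 82.7]
force: [1.7, -0.5, 6.2]
grip_width: 0.0095
grasp_force: 40.0
```

The collar is home: z and the contact force agree. Turning clockwise.

>>> jog_arm:
  motion:
    - {"x":0,"y":0,"z":0,"ax":0,"ay":0,"az":3}
    - {"x":0,"y":0,"z":0,"ax":0,"ay":0,"az":5}
    - {"x":0,"y":0,"z":0,"ax":0,"ay":0,"az":5}
    - {"x":0,"y":0,"z":0,"ax":0,"ay":0,"az":5}
    - {"x":0,"y":0,"z":0,"ax":0,"ay":0,"az":2}
  squeeze: 55

```text
time_s: 18.15
tool_pos: [0.5137, -0.1452, 0.1383]
tool_rot: [179.9, 0.0, 62.6]
force: [1.1, 0.4, 5.5]
grip_width: 0.0097
grasp_force: 55.0
```

Run:
```python
from h import *
o=env.get_obs();print(o["tool_pos"],o["tool_rot"],o["force"],o["wrist_torque"],o["qpos"].round(1))
```

```text
[ 0.51375   -0.1451658  0.1383455] [1.79923218e+02 1.26717144e-02 6.25698779e+01] [1.14646891 0.39510181 5.46790809] [-0.13001438 -0.48570073  0.04501873] [ 44.3  10.2 -34.3 104.9   6.2  66.8 -19.5]
```

>>> jog_arm:
  motion:
    - {"x":0,"y":0,"z":0,"ax":0,"ay":0,"az":6}
    - {"x":0,"y":0,"z":0,"ax":0,"ay":0,"az":6}
    - {"x":0,"y":0,"z":0,"ax":0,"ay":0,"az":6}
    - {"x":0,"y":0,"z":0,"ax":0,"ay":0,"az":6}
    - {"x":0,"y":0,"z":0,"ax":0,"ay":0,"az":6}

```text
time_s: 18.65
tool_pos: [0.5131, -0.1446, 0.1383]
tool_rot: [-180.0, 0.0, 32.5]
force: [-0.0, 0.6, 7.5]
grip_width: 0.0096
grasp_force: 55.0
```

>>> jog_arm:
  motion:
    - {"x":0,"y":0,"z":0,"ax":0,"ay":0,"az":6}
    - {"x":0,"y":0,"z":0,"ax":0,"ay":0,"az":6}
    - {"x":0,"y":0,"z":0,"ax":0,"ay":0,"az":6}
    - {"x":0,"y":0,"z":0,"ax":0,"ay":0,"az":6}
    - {"x":0,"y":0,"z":0,"ax":0,"ay":0,"az":4}

```text
time_s: 19.15
tool_pos: [0.5129, -0.1438, 0.1383]
tool_rot: [-179.9, 0.1, 4.5]
force: [-0.8, 1.6, 7.1]
grip_width: 0.0096
grasp_force: 55.0
```

Run:
```python
from h import *
o=env.get_obs();print(o["tool_pos"],o["tool_rot"],o["force"],o["wrist_torque"],o["qpos"].round(1))
```

```text
[ 0.51290238 -0.14383094  0.13831434] [-1.79935965e+02  6.08571398e-02  4.54716641e+00] [-0.75817545  1.57470732  7.05503169] [0.60947724 0.27730167 0.08113306] [ 39.5   9.5 -29.  105.1   4.9  66.8 -76.6]
```

>>> jog_arm:
  motion:
    - {"x":0,"y":0,"z":0,"ax":0,"ay":0,"az":5}
    - {"x":0,"y":0,"z":0,"ax":0,"ay":0,"az":5}
    - {"x":0,"y":0,"z":0,"ax":0,"ay":0,"az":4}
    - {"x":0,"y":0,"z":0,"ax":0,"ay":0,"az":2}
    - {"x":0,"y":0,"z":0,"ax":0,"ay":0,"az":0}

```text
time_s: 19.65
tool_pos: [0.5129, -0.1433, 0.1383]
tool_rot: [-179.9, 0.1, -11.3]
force: [-0.0, 3.0, 8.3]
grip_width: 0.0094
grasp_force: 55.0
```

>>> jog_arm:
  motion:
    - {"x":0,"y":0,"z":0,"ax":0,"ay":0,"az":0}
    - {"x":0,"y":0,"z":0,"ax":0,"ay":0,"az":0}
    - {"x":0,"y":0,"z":0,"ax":0,"ay":0,"az":0}
    - {"x":0,"y":0,"z":0,"ax":0,"ay":0,"az":0}
    - {"x":0,"y":0,"z":0,"ax":0,"ay":0,"az":0}

```text
time_s: 20.15
tool_pos: [0.5129, -0.1433, 0.1383]
tool_rot: [-179.9, 0.1, -11.2]
force: [-0.8, 2.2, 8.4]
grip_width: 0.0095
grasp_force: 55.0
```

Run:
```python
from h import *
o=env.get_obs();print(o["tool_pos"],o["tool_rot"],o["force"],o["wrist_torque"],o["grip_width"])
s=env.read_camera("scene")[:,:,::-1]; s=np.ascontiguousarray(s)
a=cv2.resize(s[150:230,220:340],None,fx=6.6,fy=6.6,interpolation=cv2.INTER_CUBIC)
cv2.imwrite("pics/s8.png",a)
```

```text
[ 0.51294793 -0.14330506  0.13831232] [-1.79913466e+02  8.43834906e-02 -1.12342448e+01] [-0.83727282  2.18849114  8.4077835 ] [0.82021545 0.19106769 0.04540521] 0.009495307630973001
```

View pics/s8.png

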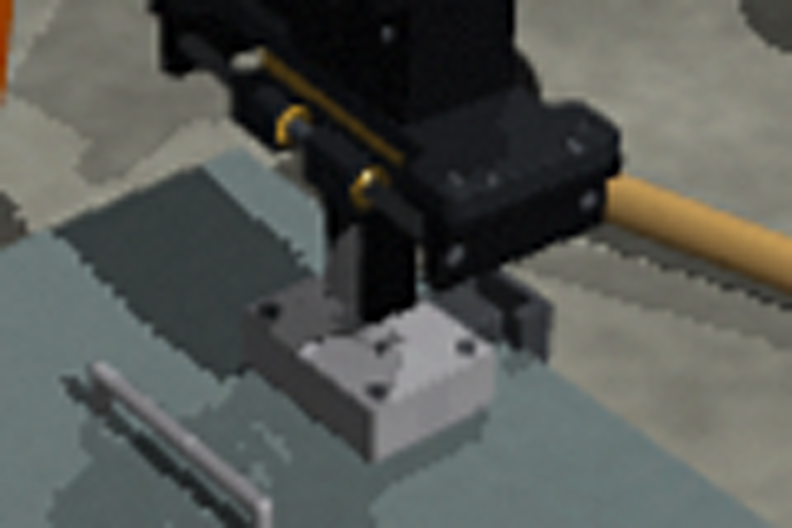

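The hand has turned 93.9° (1.64 rad) with the key head between the fingers. The yaw torque of 0.045 N m matches the spring, and the collar is still on the face.

```bash
python3 -c "
from cell import env
print(env.sign_off())"
```

```text
the job is handed in; nothing more can be done
None
```

I handed the job in with the round-headed key seated in the lock, turned about 94° clockwise against the spring and still gripped; it took about 20 s, the largest force I read was about 16 N, and nothing else was touched.

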